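# Put the paint marker back into its spring clips by way of the angled rest

## Robot

A 7-joint arm with a two-finger parallel gripper is mounted at the origin on the work surface. World frame = base frame: x ahead of the robot, y to its left, z up, the work surface at z = 0. Lengths are in m, angles in rad, forces in N, time in s.
With the tool pointing down it reaches from about 0.425 to 0.875 m from the base axis. Payload 4.7 kg.
Tool frame: the origin (TCP) lies midway between the tips of the shut fingers; the grasp point (between the pads) lies 19 mm behind it; z points along the fingers, y is the direction in which the jaws open and shut (so a half turn about z gives the same grasp; the last joint's range is limited). The gripper opens to 87 mm and grips with 3 to 60 N. Pads are 19 mm wide; open, the fingers measure 117 mm over their backs; the gripper's body (75 mm by 190 mm) begins 51 mm behind the grasp point.
Start: joints at [1.188, 0.321, -0.07, 1.45, 0.023, 1.371, -0.057], TCP at [0.251, -0.6, 0.223] pointing down, gripper open.
Joint ranges: [-2.86, 2.86], [-0.3, 2.09], [-1.38, 1.24], [0.06, 2.45], [-1.56, 4.7], [0.09, 2.05], [-2.69, 2.69]. Speed limits (rad/s): [2.57, 2.57, 3.14, 3.14, 3.14, 3.14, 3.14].

## Interface

Orientations are given as a rotation vector (axis times angle).
In Python, from bench import get_state, eyes, job gives the robot as it stands. The module is installed in compiled form; this text tells all that it offers.
- The arm moves only by the shell command python3 -m jog 'ROWS' [FORCE]. ROWS is JSON, a list that holds one entry, the list of rows, each a list of 5 numbers: the opening, from 0 (shut) to 1 (fully open), then the shift along the tool's x, y, z in units of 40 mm (1.0 is 40 mm), then the turn about the tool's z in units of 5 degrees (1.0 is 5 degrees). In form: [[[jaw, dx, dy, dz, turn], ...]]. A call has 1 to 10 rows; each row shifts and turns the commanded pose from where the row before left it, along the tool's axes as they then stand; what a row does not reach is not made up. A row lasts 1/8 s, in which the tool goes at most 62.5 mm and 10.7 degrees, less where a joint would pass 70% of its speed; a pose out of reach is approached as far as the arm can. A call is refused whole if a number of a shift passes 1 or a number of a turn 1, either way. A call with a gripper value outside its range is refused whole. The fingers move at their own pace and stop on an object; FORCE is the grip in N (left out, the last holds). Time passes only in rows, so rows that do not move let the fingers close. It gives the time, the measured TCP pose, the force and the opening at its end, in the units of the state.
- get_state(): the state, without advancing time (a new reading comes with each control period).
- eyes.get_image(name): name is "scene" or "top"; returns (picture, depth): 480x640x3 uint8, red, green, blue; 480x640 float32, m along the optical axis (not along the pixel's ray), 0 where there is no reading.
- eyes.camera_params(name): a dict with "camera_matrix" (3x3 intrinsics, pixels), "pose" (4x4, takes a point from camera to world coordinates). Camera axes: x right, y down, z forward; pixel columns grow to the right and rows downward; lengths in m; the calibration is good to about 2 mm. A picture is of the moment at which its call begins. camera_params takes no time and is no camera call.
- job.close_job(): hands the job in, once; it reports no verdict.
The state is a dict: "time": time; "joint_positions": joint angles; "qd": joint speeds; "joint_torque": joint torques, N m; "position": TCP position; "tool_rot": TCP orientation; "ft_force": force on the tool from outside, world axes, zero at the start; "torque": the same for the moment, N m; "grip_width": opening from 0.0 (shut) to 1.0 (fully open).
Only numpy, scipy, OpenCV 4.12 (cv2) and the standard library are available. Lean on these libraries where they do the work, as an engineer would, in place of code of your own. Each camera call takes 0.05 s, during which the arm holds its last target. There are 200 camera calls.

## Task

Take the fat paint marker out of its upright stand, park it on the angled wooden rest lying along the slope with its tail on the ledge, and let go of it there. Then take it again across the barrel, carry it to the clip rack and snap it fully down into both spring clips, barrel roughly centred on them and cap towards the end plate. Do not drop the marker, and leave the other things on the desk where they are.

Things in the scene. Friction and masses are not known exactly. Their poses are not given: they have to be found in the camera images.
- marker: fat paint marker, 150 mm long, 30 to 65 g: grey round barrel 20 mm in diameter over 110 mm, then a black cap 18 mm in diameter and 40 mm long. Origin at the centre of its tail end face, z axis along the marker towards the cap. It starts upright in the stand, cap up, tail 6 mm above the desk; the bore has play, so it may lean a little
- marker_mid (a point): point on the marker's axis 58 mm from the tail: the middle of the part of the barrel that goes between the clips
- marker_cap (a point): point on the marker's axis 130 mm from the tail, in the middle of the cap
- stand: white round ceramic stand, 64 mm across, 40 mm high, fixed to the desk, with an upright bore 23 mm wide and 34 mm deep; origin under its centre
- rest: angled wooden rest, fixed to the desk, foot 135 x 60 mm, 110 mm high. Origin at desk height; its slope rises at 45 degrees towards its own -x. Two V supports hold the marker, 5 to 21 and 88 to 104 mm up from the ledge that stops its tail (+x end); between them the barrel stands free: 28 mm of room below its axis (square to the slope), nothing beside it
- rest_foot (a point): where the centre of the marker's tail end lies when it is parked: on the ledge, 42 mm above the desk, 35 mm ahead (+x) of the rest's origin
- rest_cap (a point): where point marker_cap lies when the marker is parked: 130 mm up the slope from rest_foot along the parked axis, 134 mm above the desk. From the upper V support on, the marker sticks out free
- rack: clip rack, dark wooden board 190 x 46 x 8 mm along its own x, fixed to the desk; origin at desk height midway between its two spring clips of bent 6 mm steel rod, which stand at x = -33 and +33 mm, 69 mm high. In them the marker lies level along x. A 58 mm high end plate stands at x = -100 mm: the cap points to it
- rack_home (a point): where marker_mid lies when the marker is home: 48 mm above the desk, midway between the clips. The slippery lips stand 14 mm apart, flare upwards to 29 mm and spring sideways; a barrel laid on them rests about 16 mm above home and snaps in under roughly 8 to 12 N in all, pressed straight down midway between the clips. A saddle under each clip stops it
- eraser: white eraser, 60 x 24 x 12 mm, loose bystander; origin under its centre
- seal: stone seal lying down, 58 x 18 x 18 mm, loose bystander; origin under its centre
- calculator: pocket calculator, 120 x 75 x 13 mm, loose bystander; origin under its centre
- tape_roll: roll of tape, 80 mm across, 18 mm high, loose bystander; origin under its centre
- ink_bottle: ink jar, 52 mm across, 62 mm high, loose bystander; origin under its centre
- brush_jar: glass with brushes, 72 mm across, 180 mm high, loose bystander; origin under its centre

How it is judged:
On the way, in this order (a step that is already met when the one before it is completed fails the run):
1. the marker lies parked on the angled rest, tail on the ledge, cap up the slope (both ends within 12 mm), let go (distance between marker and rest_foot below 0.012 m and distance between marker_cap and rest_cap below 0.012 m and contact force between the fingers and marker below 0.05 N and linear speed of marker below 0.05 m/s), for 0.3 s.
2. the marker is lifted off the rest, gripped across the barrel (within 55 mm of marker_mid) (contact force between the fingers and marker above 1 N and distance between the grasp point and marker_mid below 0.055 m and contact force between rest and marker below 0.02 N and distance between marker and rest_foot above 0.02 m), for 0.2 s.
At the end, for the whole second after the job is handed in: The marker lies at rest, level, fully down in both spring clips (marker_mid within 18 mm of rack_home along the rack, 4 mm across, no more than 3 mm above or 4 mm below it; the cap's middle within 6 mm of the same height), cap towards the end plate (x of marker_mid in the frame of rack between -0.018 and 0.018 m and y of marker_mid in the frame of rack between -0.004 and 0.004 m and z of marker_mid in the frame of rack between 0.044 and 0.051 m and z of marker_cap in the frame of rack between 0.042 and 0.054 m and x of marker_cap in the frame of rack below -0.045 m and linear speed of marker below 0.02 m/s); the robot touches nothing.
It fails at once if a bystander is moved by more than 25 mm (distance of any of eraser, seal, calculator, tape_roll, ink_bottle, brush_jar from where it was at the start of the episode above 0.025 m).
It fails at once if the marker is dropped (moves faster than 0.6 m/s while nothing holds it, away from the clips) (contact force between anything else and marker below 0.01 N and linear speed of marker above 0.6 m/s and distance between marker_mid and rack_home above 0.03 m).
It also fails if it takes over 67 s, if anything falls off the work surface, if the arm or the gripper's body presses on something with over 40 N, if the wrist force passes 120 N, or if a joint passes its speed limit or range.

## Working session

There is one attempt and no reset: what is moved stays moved. The work goes in short steps, Python scripts to look and compute and a shell command to move; the robot and the scene stay as the last step left them, time stands still between calls to the robot, and variables do not carry over. Pictures are saved under pics/ and viewed, about 8 in all and at most 12, crops included, and the job is handed in when it is done.

```bash
mkdir -p pics
cat > h.py <<'E'
import numpy as np, cv2
from bench import get_state, eyes, job
from scipy.spatial.transform import Rotation as R
def grab(n):
    p,d=eyes.get_image(n); c=eyes.camera_params(n); return p,d,np.array(c["camera_matrix"]),np.array(c["pose"])
def cloud(d,K,T):
    v,u=np.indices(d.shape); P=np.stack([(u-K[0,2])*d/K[0,0],(v-K[1,2])*d/K[1,1],d],-1)
    return P@T[:3,:3].T+T[:3,3]
def proj(X,K,T):
    q=(np.atleast_2d(X)-T[:3,3])@T[:3,:3]@K.T; return q[:,:2]/q[:,2:]
E
python3 - <<'E'
from h import *
s=get_state(); print(s); print(R.from_rotvec(s["tool_rot"]).as_matrix().round(3))
for n in("scene","top"):
    p,d,K,T=grab(n); cv2.imwrite(f"pics/{n}0.png",p[:,:,::-1]); np.savez(f"{n}0.npz",p=p,d=d,K=K,T=T); print(n,K.round(1).tolist(),T.round(3).tolist())
E
```

```text
{'time': 0.0, 'joint_positions': array([ 1.1880846 ,  0.32185173, -0.07006081,  1.45167631,  0.02261692,
        1.37076973, -0.05692276]), 'qd': array([ 1.48200995e-03,  3.85159976e-04, -3.80081225e-04,  6.94039502e-04,
        5.90509905e-04,  2.03930707e-04,  8.23962752e-07]), 'joint_torque': array([-3.02954122e-04, -4.91285312e+01, -4.03875746e-01, -3.12535608e+01,
       -6.38591498e-02,  4.36806958e-02,  1.69615137e-04]), 'position': array([ 0.25093586, -0.59901777,  0.221442  ]), 'tool_rot': array([-3.07814741e+00, -6.18846013e-01,  7.78355493e-04]), 'ft_force': array([-0.31729044,  0.22634401,  0.33290311]), 'torque': array([-0.04446259,  0.0017885 ,  0.04784814]), 'grip_width': 0.995874044533472}
[[ 0.922  0.386 -0.001]
 [ 0.386 -0.922  0.002]
 [-0.    -0.002 -1.   ]]
scene [[572.2, 0.0, 326.8], [0.0, 572.2, 239.6], [0.0, 0.0, 1.0]] [[-0.607, 0.635, -0.478, 1.015], [0.794, 0.484, -0.367, 0.368], [-0.001, -0.602, -0.798, 0.944], [0.0, 0.0, 0.0, 1.0]]
top [[454.5, 0.0, 316.8], [0.0, 454.5, 240.9], [0.0, 0.0, 1.0]] [[0.006, -0.994, 0.113, 0.46], [-1.0, -0.006, 0.001, -0.012], [0.0, -0.113, -0.994, 0.898], [0.0, 0.0, 0.0, 1.0]]
```

View pics/scene0.png

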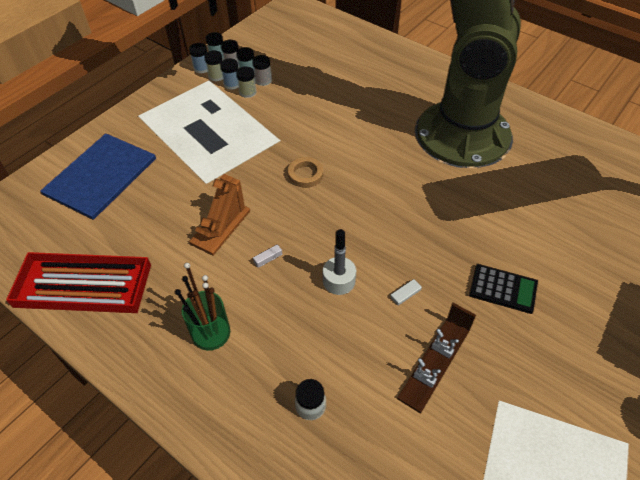

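View pics/top0.png

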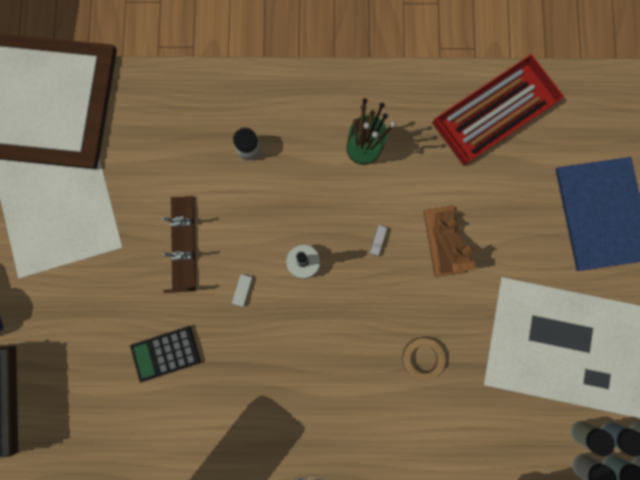

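Run:
```python
from h import *
a=np.load("scene0.npz");b=np.load("top0.npz")
c1=cv2.resize(a["p"][165:265,170:270],None,fx=4,fy=4,interpolation=2)
c2=cv2.resize(b["p"][190:290,410:510],None,fx=4,fy=4,interpolation=2)
cv2.imwrite("pics/rest.png",np.hstack([c1,c2])[:,:,::-1])
for n,D in(("scene",a),("top",b)):
    P=cloud(D["d"],D["K"],D["T"])
    for nm,x,y,r,zs in(("rest",.50,-.27,.12,(.005,.03,.06,.09,.12)),("rack",.5,.27,.14,(.004,.012,.03,.05,.065,.08)),("stand",.44,.02,.07,(.01,.03,.045,.08,.1,.12,.14,.16))):
        m=np.hypot(P[...,0]-x,P[...,1]-y)<r
        Q=P[m]
        for lo,hi in zip(zs[:-1],zs[1:]):
            q=Q[(Q[:,2]>lo)&(Q[:,2]<hi)]
            if len(q)>5: 
                rc=cv2.minAreaRect((q[:,:2]*1000).astype(np.float32))
                print(n,nm,lo,len(q),q.mean(0).round(3),np.round(rc[0],0),np.round(rc[1],0),round(rc[2],1),"zmax",q[:,2].max().round(3))
```

```text
scene rest 0.005 918 [ 0.551 -0.25   0.013] [ 501. -272.] [231. 230.] 74.9 zmax 0.03
scene rest 0.03 798 [ 0.565 -0.256  0.045] [ 558. -262.] [119.  45.] 8.8 zmax 0.06
scene rest 0.06 393 [ 0.53  -0.26   0.073] [ 526. -266.] [56. 43.] 7.8 zmax 0.09
scene rest 0.09 304 [ 0.52  -0.266  0.101] [ 521. -267.] [45. 40.] 5.8 zmax 0.117
scene rack 0.004 2697 [0.528 0.26  0.008] [501. 272.] [273. 275.] 44.0 zmax 0.012
scene rack 0.012 1048 [0.469 0.243 0.017] [491. 214.] [165. 279.] 81.7 zmax 0.03
scene rack 0.03 325 [0.517 0.252 0.039] [531. 255.] [141.  46.] 5.7 zmax 0.05
scene rack 0.05 241 [0.503 0.251 0.057] [529. 250.] [140.  45.] 1.6 zmax 0.065
scene rack 0.065 61 [0.566 0.255 0.068] [563. 254.] [72. 40.] 3.8 zmax 0.072
scene stand 0.03 117 [0.499 0.026 0.041] [497.  18.] [53. 20.] 80.1 zmax 0.045
top rest 0.005 793 [ 0.544 -0.253  0.014] [ 497. -283.] [212. 234.] 73.7 zmax 0.03
top rest 0.03 806 [ 0.573 -0.256  0.045] [ 559. -262.] [117.  41.] 8.0 zmax 0.06
top rest 0.06 244 [ 0.531 -0.256  0.072] [ 527. -266.] [52. 41.] 8.0 zmax 0.089
top rest 0.09 476 [ 0.52  -0.267  0.101] [ 523. -268.] [44. 42.] 8.4 zmax 0.116
top rack 0.004 2249 [0.53  0.254 0.008] [500. 267.] [277. 268.] 13.6 zmax 0.012
top rack 0.012 780 [0.441 0.24  0.016] [488. 214.] [165. 273.] 81.1 zmax 0.029
top rack 0.03 117 [0.555 0.252 0.039] [532. 249.] [142.  34.] 5.9 zmax 0.05
top rack 0.05 136 [0.502 0.251 0.06 ] [530. 251.] [139.  47.] 1.7 zmax 0.065
top rack 0.065 51 [0.559 0.254 0.068] [563. 254.] [71. 41.] 3.5 zmax 0.071
top stand 0.01 9 [0.494 0.001 0.021] [493.   6.] [ 6. 36.] 18.5 zmax 0.027
top stand 0.03 232 [0.5   0.016 0.041] [499.  17.] [53. 20.] 84.5 zmax 0.045
```

View pics/rest.png

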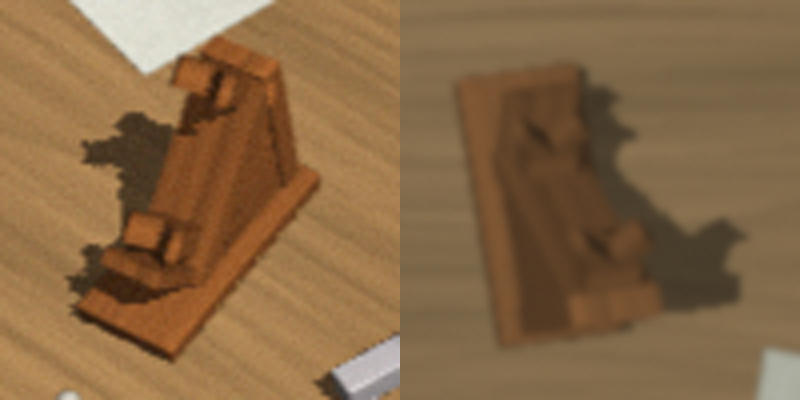

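Run:
```python
from h import *
for n in("scene","top"):
    D=np.load(n+"0.npz"); P=cloud(D["d"],D["K"],D["T"])
    m=(np.hypot(P[...,0]-.5,P[...,1]-.02)<.05)
    for lo,hi in((.037,.044),(.05,.08),(.08,.11),(.11,.135),(.135,.154),(.154,.16)):
        q=P[m&(P[...,2]>lo)&(P[...,2]<hi)]
        if len(q)>3: print(n,"marker",lo,len(q),q.mean(0).round(4),q.min(0).round(3),q.max(0).round(3))
    y=np.radians(8.5); o=np.array([.56,-.262]); c,s=np.cos(y),np.sin(y)
    L=(P[...,:2]-o)@np.array([[c,-s],[s,c]])
    wood=D["p"][...,0].astype(int)-D["p"][...,2]>35
    for x in range(-80,95,6):
        k=(abs(L[...,0]*1000-x)<3)&(abs(L[...,1])<.045)&(P[...,2]>.005)
        if k.sum()>3:
            yy=L[...,1][k]*1000; zz=P[...,2][k]*1000; f=zz<14; print(n,x,k.sum(),"y",yy.min().round(),yy.max().round(),"z",np.percentile(zz,[3,50,97]).round(), "foot y",(yy[f].min().round(),yy[f].max().round()) if f.any() else "")
    # rack
    q=P[(np.hypot(P[...,0]-.463,P[...,1]-.248)<.04)&(P[...,2]>.052)]; print(n,"plate",q.mean(0).round(4),cv2.minAreaRect((q[:,:2]*1000).astype(np.float32)))
    for X in(.53,.596):
        q=P[(abs(P[...,0]-X)<.02)&(abs(P[...,1]-.254)<.035)&(P[...,2]>.058)&(P[...,2]<.08)];r=q[q[:,1]>.254];l=q[q[:,1]<.254]; print(n,"clip",len(l),len(r),l.mean(0).round(4),r.mean(0).round(4),q.min(0).round(3),q.max(0).round(3))
```

```text
scene marker 0.037 529 [0.5229 0.0188 0.041 ] [ 0.488 -0.017  0.037] [0.55  0.047 0.044]
scene marker 0.05 99 [0.5238 0.0195 0.0647] [0.513 0.009 0.05 ] [0.529 0.026 0.08 ]
scene marker 0.08 101 [0.5246 0.019  0.0943] [0.514 0.008 0.08 ] [0.529 0.026 0.11 ]
scene marker 0.11 97 [0.5238 0.0191 0.1214] [0.515 0.006 0.11 ] [0.531 0.026 0.134]
scene marker 0.135 70 [0.5233 0.0183 0.1445] [0.515 0.008 0.135] [0.528 0.024 0.154]
scene marker 0.154 64 [0.5191 0.0157 0.1568] [0.51  0.007 0.154] [0.528 0.023 0.159]
scene -62 49 y -17.0 31.0 z [ 7. 54. 99.] foot y (np.float64(19.0), np.float64(31.0))
scene -56 121 y -19.0 31.0 z [ 11.  83. 100.] foot y (np.float64(22.0), np.float64(31.0))
scene -50 120 y -19.0 31.0 z [12. 76. 99.] foot y (np.float64(20.0), np.float64(31.0))
scene -44 102 y -7.0 30.0 z [ 11.  62. 101.] foot y (np.float64(17.0), np.float64(30.0))
scene -38 103 y -18.0 32.0 z [ 11.  75. 107.] foot y (np.float64(20.0), np.float64(32.0))
scene -32 167 y -20.0 43.0 z [ 11.  78. 112.] foot y (np.float64(17.0), np.float64(43.0))
scene -26 183 y -19.0 36.0 z [ 10.  74. 113.] foot y (np
[... 3930 characters left out ...]
(-29.0), np.float64(30.0))
top 52 98 y -29.0 30.0 z [11. 44. 48.] foot y (np.float64(-29.0), np.float64(30.0))
top 58 60 y -29.0 31.0 z [10. 15. 44.] foot y (np.float64(-29.0), np.float64(31.0))
top 64 86 y -30.0 30.0 z [10. 13. 16.] foot y (np.float64(-30.0), np.float64(30.0))
top 70 63 y -29.0 30.0 z [10. 13. 16.] foot y (np.float64(-29.0), np.float64(30.0))
top plate [0.4637 0.2472 0.0589] ((463.82684326171875, 248.7483367919922), (5.506903171539307, 46.37982177734375), 0.44810572266578674)
top clip 19 32 [0.531  0.2372 0.0661] [0.5294 0.266  0.0646] [0.527 0.232 0.059] [0.534 0.272 0.07 ]
top clip 18 25 [0.5967 0.2413 0.0656] [0.5953 0.2693 0.0644] [0.593 0.236 0.058] [0.6   0.276 0.071]
```

```bash
cat > d.py <<'E'
# python3 d.py x y z yaw(deg): remaining move in tool units
import sys; from h import *
s=get_state(); M=R.from_rotvec(s["tool_rot"]).as_matrix(); t=np.array([float(v) for v in sys.argv[1:4]])
yaw=np.degrees(np.arctan2(M[1,0],M[0,0]))
print("t",round(s["time"],2),"pos",s["position"].round(4),"yaw",yaw.round(2),"f",s["ft_force"].round(2),"w",round(float(s["grip_width"]),3))
print("units",((t-s["position"])@M/.04).round(2),"turn",((yaw-float(sys.argv[4]))/5).round(2))
E
python3 -m jog '[[[1,0,0,0,1],[1,0,0,0,1],[1,0,0,-0.2,0.84],[1,0.593,-0.947,0,0],[1,0.593,-0.947,0,0],[1,0.593,-0.947,0,0],[1,0.593,-0.947,0,0],[1,0.593,-0.947,0,0],[1,0.593,-0.947,0,0],[1,0.593,-0.947,0,0]]]' 8
python3 -m jog '[[[1,0.593,-0.947,0,0],[1,0.593,-0.947,0,0],[1,0.593,-0.947,0,0],[1,0.593,-0.947,0,0],[1,0.593,-0.947,0,0],[1,0.593,-0.947,0,0],[1,0.593,-0.947,0,0],[1,0.593,-0.947,0,0],[1,0,0,0,0],[1,0,0,0,0]]]'
python3 d.py .5193 .0155 .117 8.5
```

```text
time: 1.35
position: [0.3763, -0.311, 0.2302]
tool_rot: [-3.133, -0.234, 0.001]
ft_force: [1.0, -1.0, -0.3]
grip_width: 1.0
time: 2.6
position: [0.5183, 0.0146, 0.23]
tool_rot: [3.132, 0.234, -0.002]
ft_force: [-0.1, -0.7, -0.2]
grip_width: 0.995
t 2.6 pos [0.5183 0.0146 0.23  ] yaw 8.53 f [-0.07 -0.71 -0.24] w 0.995
units [ 0.03 -0.02  2.83] turn 0.01
```

```bash
python3 -m jog '[[[1,0.03,-0.02,0.7,0],[1,0,0,0.7,0],[1,0,0,0.7,0],[1,0,0,0.73,0],[1,0,0,0,0],[0,0,0,0,0],[0,0,0,0,0],[0,0,0,0,0],[0,0,0,0,0],[0,0,0,0,0]]]' 8
python3 -m jog '[[[0,0,0,0,0],[0,0,0,-0.2,0],[0,0,0,-0.4,0],[0,0,0,-0.5,0],[0,0,0,-0.5,0],[0,0,0,-0.5,0],[0,0,0,-0.4,0],[0,0,0,0,0]]]'
python3 d.py .6012 -.2557 .2 8.5
python3 - <<'E'
from h import *
p,d,K,T=grab("scene"); cv2.imwrite("pics/lift.png",cv2.resize(p[120:320,240:440],None,fx=2.5,fy=2.5)[:,:,::-1])
P=cloud(d,K,T); x=get_state()["position"]
m=(np.hypot(P[...,0]-x[0],P[...,1]-x[1])<.03)&(P[...,2]>.06)
for a in np.arange(.06,.2,.015):
    q=P[m&(abs(P[...,2]-a)<.0075)]; 
    if len(q): print(a,len(q),q.mean(0).round(4))
E
```

```text
time: 3.85
position: [0.5198, 0.0162, 0.1175]
tool_rot: [3.133, 0.234, 0.0]
ft_force: [-0.7, -0.1, -0.5]
grip_width: 0.516
time: 4.85
position: [0.5207, 0.0163, 0.2191]
tool_rot: [3.132, 0.234, 0.005]
ft_force: [-0.6, -0.4, -1.2]
grip_width: 0.202
t 4.85 pos [0.5207 0.0163 0.2191] yaw 8.54 f [-0.58 -0.38 -1.22] w 0.202
units [0.98 7.02 0.49] turn 0.01
0.09 25 [0.5258 0.0206 0.094 ]
0.105 51 [0.5266 0.0204 0.1052]
0.12 56 [0.5267 0.0204 0.12  ]
0.135 52 [0.5263 0.0202 0.1346]
0.15 63 [0.5261 0.0197 0.1495]
0.16499999999999998 69 [0.5259 0.02   0.1651]
0.18 55 [0.5262 0.0206 0.1799]
0.195 74 [0.526  0.0204 0.1954]
```

View pics/lift.png

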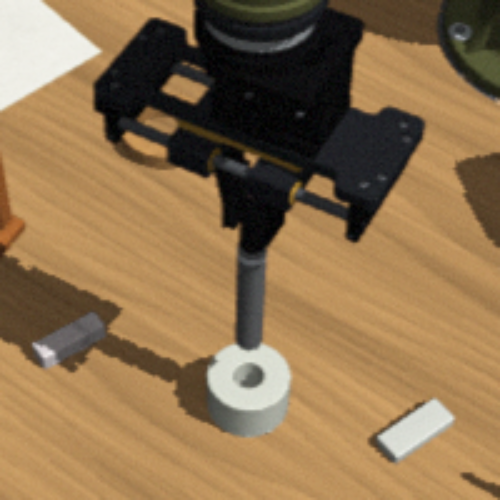

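Run:
```python
from h import *
p,d,K,T=grab("scene"); P=cloud(d,K,T); x=get_state()["position"]
m=(np.hypot(P[...,0]-x[0],P[...,1]-x[1])<.03)&(P[...,2]>.06)&(P[...,2]<.25)
v,u=np.where(m)
for r in np.unique(v): 
    k=v==r; print(r,k.sum(),P[r,u[k],2].mean().round(4),p[r,u[k]].mean(1).mean().round(), end=" | ")
```

```text
193 1 0.2485 8.0 | 194 2 0.2471 13.0 | 195 3 0.2472 10.0 | 196 1 0.2477 3.0 | 197 3 0.2469 13.0 | 198 6 0.2442 21.0 | 199 13 0.2444 17.0 | 200 15 0.2422 19.0 | 201 15 0.2406 13.0 | 202 15 0.2399 13.0 | 203 16 0.2396 12.0 | 204 19 0.2397 12.0 | 205 21 0.2378 14.0 | 206 24 0.2375 11.0 | 207 25 0.2354 12.0 | 208 25 0.2323 11.0 | 209 25 0.23 14.0 | 210 23 0.2282 17.0 | 211 18 0.2276 17.0 | 212 16 0.2265 15.0 | 213 15 0.2243 14.0 | 214 14 0.2222 14.0 | 215 14 0.219 16.0 | 216 13 0.216 12.0 | 217 13 0.2102 19.0 | 218 12 0.2051 18.0 | 219 12 0.2033 23.0 | 220 12 0.2008 28.0 | 221 12 0.1978 41.0 | 222 12 0.1965 59.0 | 223 12 0.1937 71.0 | 224 12 0.1913 84.0 | 225 11 0.1885 79.0 | 226 11 0.1864 62.0 | 227 11 0.1835 57.0 | 228 11 0.1803 60.0 | 229 11 0.1778 64.0 | 230 11 0.1748 63.0 | 231 11 0.1722 63.0 | 232 11 0.1693 63.0 | 233 11 0.1667 63.0 | 234 11 0.1643 64.0 | 235 12 0.1601 68.0 | 236 12 0.1574 68.0 | 237 12 0.1546 68.0 | 238 12 0.1513 69.0 | 239 12 0.1481 71.0 | 240 12 0.1456 67.0 | 241 12 0.1424 68.0 | 242 12 0.14 70.0 | 243 12 0.1367 70.0 | 244 11 0.1351 67.0 | 245 11 0.1323 67.0 | 246 11 0.1288 67.0 | 247 11 0.1255 68.0 | 248 11 0.1229 69.0 | 249 11 0.1199 67.0 | 250 11 0.1174 68.0 | 251 11 0.1133 67.0 | 252 11 0.1104 67.0 | 253 11 0.1071 69.0 | 254 11 0.1048 69.0 | 255 11 0.1019 65.0 | 256 11 0.0977 70.0 | 257 10 0.0961 75.0 | 258 9 0.0937 90.0 | 259 6 0.0908 105.0 |
```

```bash
python3 -m jog '[[[0,0.06,0.4,0,0],[0,0.12,0.8,0,0],[0,0.14,0.95,0,0],[0,0.14,0.95,0,0],[0,0.14,0.95,0,0],[0,0.14,0.95,0,0],[0,0.14,0.95,0,0],[0,0.1,0.67,0.1,0],[0,0.06,0.4,0.2,0],[0,0,0,0,0]]]' 12
python3 d.py .6026 -.2556 .207 8.5
```

```text
time: 6.2
position: [0.6014, -0.2568, 0.2031]
tool_rot: [-3.132, -0.23, 0.005]
ft_force: [0.4, 0.4, -1.0]
grip_width: 0.2
t 6.2 pos [ 0.6014 -0.2568  0.2031] yaw 8.41 f [ 0.36  0.44 -0.95] w 0.2
units [ 0.03 -0.02 -0.1 ] turn -0.02
```

```bash
python3 -m jog '[[[0,0.02,-0.02,0.2,0],[0,0,0,0.2,0],[0,0,0,0.1,0],[0,0,0,0,0]]]' 6
python3 d.py .6026 -.2556 .183 8.5
python3 -m jog '[[[0,0,0,0,0],[0,-0.3,0,0.04,0],[0,-0.3,0,0.06,0],[0,-0.3,0,0.09,0],[0,0,0,0,0]]]' 3
python3 d.py .5675 -.2608 .175 8.5
python3 - <<'E'
from h import *
p,d,K,T=grab("scene"); cv2.imwrite("pics/tilt1.png",cv2.resize(p[110:270,150:310],None,fx=3.5,fy=3.5)[:,:,::-1])
E
```

```text
time: 6.7
position: [0.603, -0.254, 0.185]
tool_rot: [-3.133, -0.235, 0.001]
ft_force: [-0.3, -0.3, 0.1]
grip_width: 0.207
t 6.7 pos [ 0.603 -0.254  0.185] yaw 8.57 f [-0.28 -0.26  0.15] w 0.207
units [-0.02  0.04  0.05] turn 0.01
time: 7.32
position: [0.5663, -0.261, 0.1783]
tool_rot: [3.132, 0.231, -0.001]
ft_force: [-1.1, -0.9, 4.3]
grip_width: 0.202
t 7.33 pos [ 0.5663 -0.261   0.1783] yaw 8.43 f [-1.14 -0.93  4.31] w 0.202
units [0.03 0.   0.08] turn -0.01
```

View pics/tilt1.png

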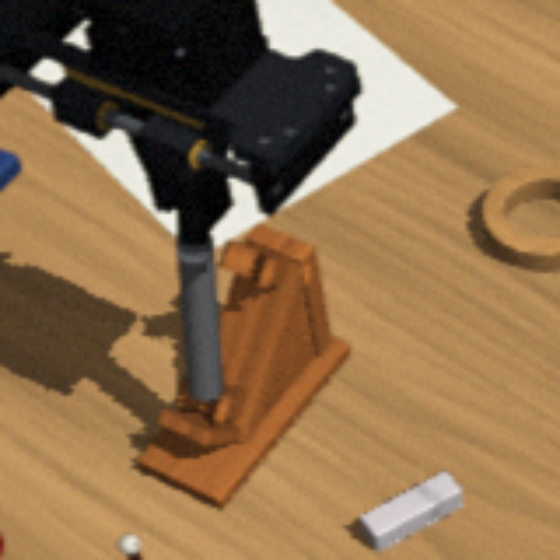

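```bash
cat > ax.py <<'E'
# marker axis in rest frame (mm): from grey pixels of given cameras near the tool
from h import *
O=np.array([.5729,-.260]); y=np.radians(8.5); E=np.array([[np.cos(y),-np.sin(y)],[np.sin(y),np.cos(y)]])
def axis(n,save=None,box=None):
    p,d,K,T=grab(n); P=cloud(d,K,T); L=np.dstack([(P[...,:2]-O)@E,P[...,2:]])*1000
    sat=p.max(2).astype(int)-p.min(2); m=(sat<25)&(p.max(2)>45)&(p.max(2)<130)&(abs(L[...,1])<16)&(L[...,0]>-70)&(L[...,0]<70)&(L[...,2]>35)&(L[...,2]<200)
    m=cv2.erode(m.astype(np.uint8),np.ones((2,2)))>0
    q=L[m]; c=np.median(q,0); q=q[np.linalg.norm(q-c,axis=1)<80]; c=q.mean(0); w=np.linalg.svd(q-c)[2][0]; w*=np.sign(w[2]); k=(q-c)@w
    v=(T[:3,3]-np.append(O,0)); vl=np.append(E.T@v[:2],v[2])*1000-c; vl-=w*(vl@w); vl/=np.linalg.norm(vl)
    c=c-vl*8  # visible surface -> axis (approx)
    print(n,len(q),"tilt",np.degrees(np.arctan2(-w[0],w[2])).round(1),"dir",w.round(3),"axis lo",(c+w*k.min()).round(1),"hi",(c+w*k.max()).round(1),"len",np.ptp(k).round(1))
    if save: cv2.imwrite(save,cv2.resize(p[box[0]:box[1],box[2]:box[3]],None,fx=3.5,fy=3.5)[:,:,::-1])
if __name__=="__main__":
    for n in("scene","top"): axis(n)
E
python3 ax.py; python3 d.py .5675 -.2608 .175 8.5
```

```text
scene 333 tilt 10.1 dir [-0.175  0.008  0.984] axis lo [18.5  1.2 43.4] hi [ -2.3   2.2 160.6] len 119.0
t 7.47 pos [ 0.5679 -0.26    0.1782] yaw 8.53 f [-0.38 -1.05  4.27] w 0.204
units [-0.01  0.02  0.08] turn 0.01
  return _methods._mean(a, axis=axis, dtype=dtype,
  ret = um.true_divide(
ax.py:8: RuntimeWarning: Mean of empty slice.
  q=L[m]; c=np.median(q,0); q=q[np.linalg.norm(q-c,axis=1)<80]; c=q.mean(0); w=np.linalg.svd(q-c)[2][0]; w*=np.sign(w[2]); k=(q-c)@w
Traceback (most recent call last):
  File "ax.py", line 14, in <module>
    for n in("scene","top"): axis(n)
                             ~~~~^^^
  File "ax.py", line 11, in axis
    print(n,len(q),"tilt",np.degrees(np.arctan2(-w[0],w[2])).round(1),"dir",w.round(3),"axis lo",(c+w*k.min()).round(1),"hi",(c+w*k.max()).round(1),"len",np.ptp(k).round(1))
                                                                                                      ~~~~~^^
ValueError: zero-size array to reduction operation minimum which has no identity
```

```bash
sed -i 's/for n in("scene","top"): axis(n)/axis("scene")/' ax.py
python3 -m jog '[[[0,0,0,-0.25,0],[0,0.29,0,0,0],[0,0,0,0.13,0],[0,0,0,0.1,0],[0,0,0,0,0]]]' 3
python3 ax.py; python3 d.py .5675 -.2608 .175 8.5
python3 -m jog '[[[0,-0.28,0,0.09,0],[0,-0.29,0,0.12,0],[0,0,0,0,0]]]' 3
python3 ax.py; python3 d.py .5675 -.2608 .175 8.5
```

```text
time: 8.1
position: [0.5785, -0.2579, 0.1774]
tool_rot: [-3.132, -0.234, 0.003]
ft_force: [-0.7, -0.5, -1.7]
grip_width: 0.204
scene 352 tilt 9.0 dir [-0.157  0.005  0.988] axis lo [26.5  2.6 50.5] hi [  9.1   3.1 160.1] len 111.0
t 8.15 pos [ 0.5787 -0.2581  0.1779] yaw 8.53 f [-0.63  0.47 -0.42] w 0.204
units [-0.29  0.03  0.07] turn 0.01
time: 8.52
position: [0.5549, -0.2624, 0.1698]
tool_rot: [3.133, 0.231, -0.002]
ft_force: [-1.0, -1.4, -0.4]
grip_width: 0.205
scene 398 tilt 17.7 dir [-0.303  0.01   0.953] axis lo [26.2  0.6 41.7] hi [-10.1   1.8 155.7] len 119.6
t 8.57 pos [ 0.5557 -0.262   0.1701] yaw 8.46 f [ 0.63  0.3  -0.72] w 0.203
units [ 0.3   0.01 -0.12] turn -0.01
```

```bash
python3 -m jog '[[[0,-0.24,0,0.14,0],[0,-0.24,0,0.17,0],[0,0,0,0,0]]]' 3
python3 ax.py; python3 d.py .5363 -.2655 .158 8.5
python3 -m jog '[[[0,-0.24,0,0.18,0],[0,-0.22,0,0.2,0],[0,0,0,0,0]]]' 3
python3 ax.py; python3 d.py .5096 -.2695 .133 8.5
```

```text
time: 8.95
position: [0.5361, -0.2648, 0.1569]
tool_rot: [-3.133, -0.232, 0.003]
ft_force: [-0.6, -0.3, -0.6]
grip_width: 0.205
scene 426 tilt 28.1 dir [-0.471  0.015  0.882] axis lo [30.4  0.4 41. ] hi [-23.8   2.  142.5] len 115.1
t 9.0 pos [ 0.5369 -0.2645  0.1573] yaw 8.49 f [ 0.5  -0.42 -0.5 ] w 0.208
units [-0.02  0.02 -0.02] turn -0.0
time: 9.38
position: [0.5179, -0.2673, 0.1415]
tool_rot: [-3.132, -0.232, 0.003]
ft_force: [0.2, -0.5, -0.5]
grip_width: 0.201
scene 452 tilt 38.9 dir [-0.628  0.012  0.778] axis lo [32.7  0.5 41.6] hi [-38.2   1.9 129.4] len 112.8
t 9.43 pos [ 0.5188 -0.2672  0.142 ] yaw 8.5 f [ 0.53  0.23 -1.08] w 0.205
units [-0.23  0.02  0.23] turn -0.0
```

```bash
python3 -m jog '[[[0,-0.12,0,0.12,0],[0,-0.12,0,0.13,0],[0,0,0,0,0]]]' 3
python3 ax.py; python3 d.py .5096 -.2695 .133 8.5
python3 - <<'E'
from ax import *
axis("scene","pics/p45.png",(110,270,150,310))
E
```

```text
time: 9.8
position: [0.5094, -0.2686, 0.1321]
tool_rot: [-3.133, -0.233, 0.001]
ft_force: [-0.1, -0.9, -1.0]
grip_width: 0.202
scene 450 tilt 44.2 dir [-0.698 -0.001  0.717] axis lo [31.   1.5 45.1] hi [-44.5   1.4 122.7] len 108.2
t 9.85 pos [ 0.5097 -0.2685  0.1324] yaw 8.52 f [-0.33  0.   -0.11] w 0.207
units [-0.01  0.02 -0.02] turn 0.0
scene 449 tilt 44.0 dir [-0.695  0.004  0.719] axis lo [30.8  1.5 45.1] hi [-44.    1.9 122.5] len 107.6
```

View pics/p45.png

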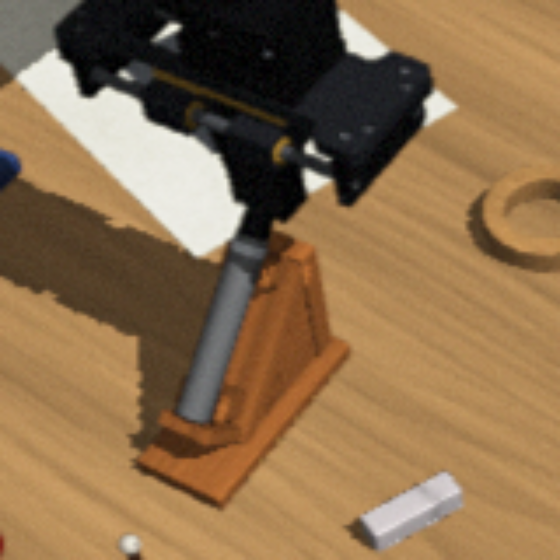

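```bash
python3 -m jog '[[[0.3,0,0,0,0],[0.5,0,0,0,0],[0.5,0,0,0,0],[0.5,0,0,0,0],[0.5,0,0,-0.5,0],[0.5,0,0,-1,0],[0.5,0,0,-1,0],[0.5,0,0,0,0],[0.5,0,0,0,0],[0.5,0,0,0,0]]]' 3
python3 ax.py; python3 d.py .567 -.261 .075 8.5
```

```text
time: 11.15
position: [0.5091, -0.2681, 0.231]
tool_rot: [-3.132, -0.234, 0.003]
ft_force: [-0.2, -0.1, -0.6]
grip_width: 0.498
scene 436 tilt 45.5 dir [-0.713  0.005  0.701] axis lo [32.2  0.5 43.4] hi [-45.    1.1 119.4] len 108.3
t 11.2 pos [ 0.5092 -0.2682  0.2311] yaw 8.53 f [-0.28 -1.17  0.09] w 0.501
units [1.46 0.04 3.9 ] turn 0.01
```

```bash
python3 -m jog '[[[0.55,0.7,0.02,0,0],[0.55,0.76,0.02,0.3,0],[0.55,0,0,0.9,0],[0.55,0,0,0.9,0],[0.55,0,0,0.8,0],[0.55,0,0,0.6,0],[0.55,0,0,0.3,0],[0.55,0,0,0.2,0],[0.55,0,0,0,0]]]' 3
python3 d.py .567 -.2609 .071 8.5
```

```text
time: 12.32
position: [0.5679, -0.2614, 0.0725]
tool_rot: [-3.133, -0.234, 0.0]
ft_force: [0.9, -0.3, 0.2]
grip_width: 0.547
t 12.32 pos [ 0.5679 -0.2614  0.0725] yaw 8.54 f [ 0.91 -0.35  0.22] w 0.547
units [-0.02 -0.01  0.04] turn 0.01
```

```bash
python3 -m jog '[[[0,0,0,0,0],[0,0,0,0,0],[0,0,0,0,0],[0,0,0,0,0],[0,0,0,0,0],[0,0,0,0,0],[0,0,0,0,0]]]' 15
python3 -m jog '[[[0,0,0,-0.2,0],[0,0,0,-0.4,0],[0,0,0,-0.5,0],[0,0,0,-0.5,0],[0,0,0,-0.6,0],[0,0,0,-0.6,0],[0,0,0,-0.4,0],[0,0,0,0,0]]]' 15
python3 d.py .5635 .2538 .2 3.7
python3 - <<'E'
from ax import *
axis("scene","pics/lift2.png",(70,230,150,310))
E
```

```text
time: 13.2
position: [0.568, -0.2614, 0.0729]
tool_rot: [3.133, 0.234, 0.0]
ft_force: [-1.1, 0.3, 3.2]
grip_width: 0.225
time: 14.2
position: [0.5688, -0.2616, 0.2025]
tool_rot: [3.131, 0.234, 0.004]
ft_force: [0.2, -0.5, 0.8]
grip_width: 0.22
t 14.2 pos [ 0.5688 -0.2616  0.2025] yaw 8.53 f [ 0.15 -0.49  0.76] w 0.22
units [  1.78 -12.76   0.04] turn 0.97
scene 107 tilt 43.6 dir [-0.688 -0.07   0.722] axis lo [ 34.    1.  173.4] hi [ 14.   -1.  194.4] len 29.1
```

View pics/lift2.png

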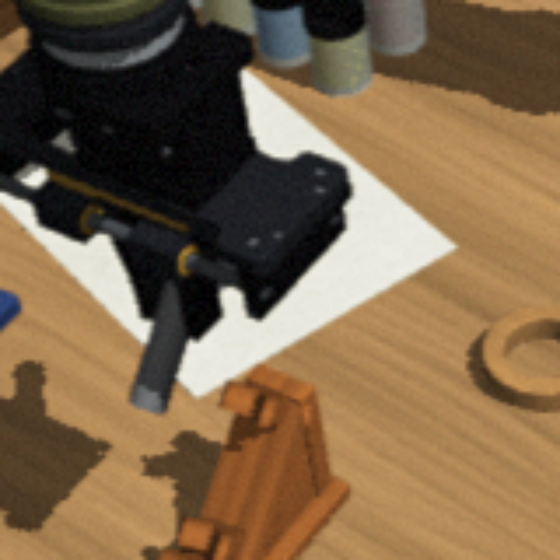

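```bash
python3 -m jog '[[[0,0,0,0,1],[0,0.03,-0.5,0,0],[0,0.05,-0.9,0,0],[0,0.05,-0.95,0,0],[0,0.05,-0.95,0,0],[0,0.05,-0.95,0,0],[0,0.05,-0.95,0,0],[0,0.05,-0.95,0,0],[0,0.05,-0.95,0,0],[0,0.05,-0.95,0,0]]]' 15
python3 -m jog '[[[0,0.05,-0.95,0,0],[0,0.05,-0.95,0,0],[0,0.05,-0.95,0,0],[0,0.05,-0.95,0,0],[0,0.04,-0.6,0,0],[0,0.02,-0.3,0,0],[0,0,0,0,0],[0,0,0,0,0]]]'
python3 d.py .5662 .2539 .11 3.4
```

```text
time: 15.5
position: [0.5639, 0.0639, 0.1999]
tool_rot: [-3.14, -0.102, 0.002]
ft_force: [-1.2, 0.6, -0.9]
grip_width: 0.226
time: 16.5
position: [0.5642, 0.2479, 0.2003]
tool_rot: [3.139, 0.095, -0.0]
ft_force: [-0.6, 0.1, -1.3]
grip_width: 0.228
t 16.5 pos [0.5642 0.2479 0.2003] yaw 3.47 f [-0.58  0.06 -1.28] w 0.228
units [ 0.06 -0.15  2.26] turn 0.01
```

```bash
sed -e 's/np.array(\[.5729,-.260\])/np.array([.5632,.2537])/' -e 's/radians(8.5)/radians(3.4)/' -e 's/\*8  #/*8 #/' -e 's/>35)&(L/>35)\&(L/' ax.py > axk.py
python3 -m jog '[[[0,0.06,-0.15,0.5,0],[0,0,0,0.7,0],[0,0,0,0.6,0],[0,0,0,0.46,0],[0,0,0,0,0]]]'
python3 d.py .5662 .2539 .092 3.4
python3 - <<'E'
from axk import *
axis("scene","pics/rack1.png",(250,410,350,510))
E
```

```text
time: 17.12
position: [0.5649, 0.2546, 0.1079]
tool_rot: [3.139, 0.096, -0.006]
ft_force: [-0.2, 0.0, 0.1]
grip_width: 0.224
t 17.12 pos [0.5649 0.2546 0.1079] yaw 3.51 f [-0.18  0.04  0.13] w 0.224
units [0.03 0.02 0.4 ] turn 0.02
scene 420 tilt 31.4 dir [-0.521  0.022  0.854] axis lo [48.   1.4 46.4] hi [-10.5   3.8 142.4] len 112.5
```

View pics/rack1.png

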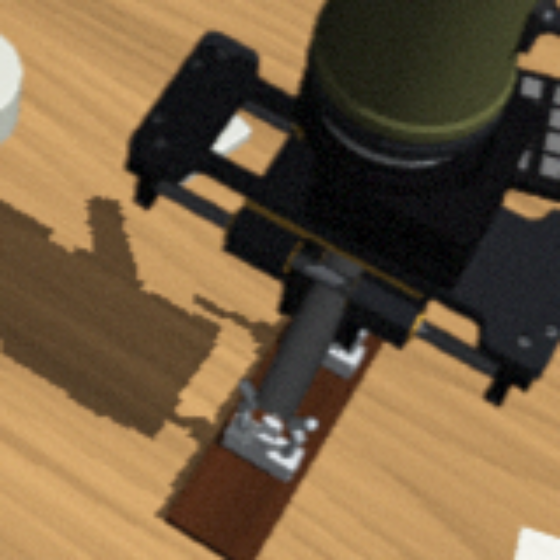

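```bash
python3 -m jog '[[[0,0.02,0.01,0,0],[0,0.02,0.01,0.15,0],[0,0,0,0.15,0],[0,0,0,0.15,0],[0,0,0,0.15,0],[0,0,0,0,0]]]' 3
python3 d.py .5662 .2539 .0545 3.4; python3 axk.py
python3 -m jog '[[[0,0,0,0.15,0],[0,0,0,0.15,0],[0,0,0,0,0]]]' 3
python3 d.py .5662 .2539 .0545 3.4; python3 axk.py
```

```text
time: 17.92
position: [0.5673, 0.2544, 0.0854]
tool_rot: [3.14, 0.097, -0.002]
ft_force: [-0.7, 0.2, -0.1]
grip_width: 0.233
t 17.93 pos [0.5673 0.2544 0.0854] yaw 3.53 f [-0.67  0.21 -0.15] w 0.233
units [-0.03  0.01  0.77] turn 0.03
scene 394 tilt 41.6 dir [-0.664  0.012  0.748] axis lo [46.5  2.1 48.4] hi [-12.7   3.1 115.1] len 89.2
time: 18.35
position: [0.5672, 0.2544, 0.0733]
tool_rot: [3.14, 0.097, -0.002]
ft_force: [-0.1, 0.1, 0.3]
grip_width: 0.23
t 18.35 pos [0.5672 0.2544 0.0733] yaw 3.53 f [-0.11  0.05  0.31] w 0.23
units [-0.03  0.01  0.47] turn 0.03
scene 378 tilt 45.0 dir [-0.707  0.028  0.707] axis lo [45.2  1.4 49.4] hi [-18.    3.9 112.6] len 89.4
```

Run:
```python
from axk import *
p,d,K,T=grab("scene"); P=cloud(d,K,T); L=np.dstack([(P[...,:2]-O)@E,P[...,2:]])*1000
cv2.imwrite("pics/rack2.png",cv2.resize(p[270:410,370:510],None,fx=4,fy=4,interpolation=2)[:,:,::-1])
for x in range(-10,75,5):
    k=(abs(L[...,0]-x)<2.5)&(abs(L[...,1])<9)&(L[...,2]>20)
    if k.any(): print(x,k.sum(),np.percentile(L[...,2][k],[5,50,95]).round(),end=" | ")
```

```text
-10 110 [ 98. 483. 497.] | -5 61 [ 99. 483. 485.] | 0 61 [ 93. 484. 485.] | 5 95 [ 90. 483. 485.] | 10 103 [ 87. 483. 485.] | 15 102 [ 83. 482. 484.] | 20 109 [ 82. 481. 484.] | 25 158 [ 78. 478. 483.] | 30 318 [ 78. 202. 480.] | 35 320 [ 75. 305. 478.] | 40 1079 [237. 338. 470.] | 45 195 [ 67. 461. 478.] | 50 172 [ 66. 457. 474.] | 55 228 [ 64. 452. 469.] | 60 173 [431. 448. 463.] | 65 10 [437. 441. 451.] |
```

View pics/rack2.png

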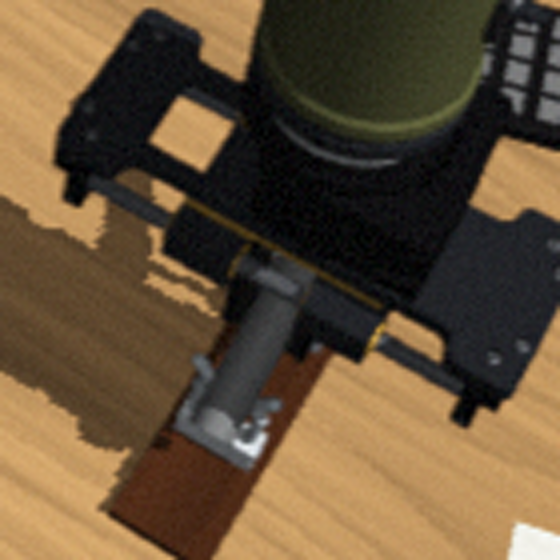

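```bash
cat > prof.py <<'E'
from axk import *
p,d,K,T=grab("scene"); P=cloud(d,K,T); L=np.dstack([(P[...,:2]-O)@E,P[...,2:]])*1000
for x in range(-95,75,6):
    k=(abs(L[...,0]-x)<3)&(abs(L[...,1])<7)&(L[...,2]>20)&(L[...,2]<110)
    if k.any(): print(x,k.sum(),np.percentile(L[...,2][k],[10,50,90]).round(),end=" | ")
E
python3 -m jog '[[[0,-0.03,0.01,0.15,0],[0,0,0,0.15,0],[0,0,0,0.12,0],[0,0,0,0,0]]]' 3
python3 d.py .5662 .2539 .0545 3.4; python3 prof.py
```

```text
time: 18.95
position: [0.5661, 0.2542, 0.0566]
tool_rot: [3.14, 0.097, -0.002]
ft_force: [-0.6, -0.4, 0.4]
grip_width: 0.227
t 18.95 pos [0.5661 0.2542 0.0566] yaw 3.54 f [-0.58 -0.42  0.39] w 0.227
units [0.   0.01 0.05] turn 0.03
-17 10 [75. 76. 77.] | -11 25 [75. 77. 79.] | 1 17 [73. 75. 77.] | 7 26 [74. 76. 77.] | 13 28 [75. 76. 78.] | 19 27 [73. 76. 78.] | 25 31 [73. 75. 78.] | 31 32 [73. 75. 78.] | 37 29 [72. 74. 77.] | 43 29 [73. 75. 76.] | 49 30 [73. 75. 76.] | 55 38 [62. 74. 77.] | 61 31 [61. 68. 75.] |
```

```bash
python3 -m jog '[[[0,0,0,0,0],[0,0,0,0,0],[0,0,0,0.08,0],[0,0,0,0.08,0],[0,0,0,0.08,0],[0,0,0,0,0]]]' 40
python3 prof.py; echo
python3 -m jog '[[[0,0,0,0.08,0],[0,0,0,0.08,0],[0,0,0,0.04,0],[0,0,0,0,0]]]' 40
python3 d.py .5662 .2539 .0400 3.4; python3 prof.py
```

```text
time: 19.75
position: [0.5688, 0.2543, 0.0498]
tool_rot: [-3.14, -0.096, -0.007]
ft_force: [0.5, -1.1, 6.2]
grip_width: 0.214
-11 27 [68. 70. 72.] | -5 7 [68. 71. 74.] | 1 2 [69. 69. 70.] | 7 28 [67. 69. 71.] | 13 30 [66. 69. 72.] | 19 27 [66. 68. 71.] | 25 30 [66. 68. 71.] | 31 28 [66. 68. 71.] | 37 30 [65. 68. 70.] | 43 29 [67. 68. 71.] | 49 30 [65. 67. 69.] | 55 29 [66. 67. 69.] | 61 51 [53. 64. 68.] | 
time: 20.3
position: [0.5664, 0.254, 0.0387]
tool_rot: [3.14, 0.097, -0.001]
ft_force: [2.3, -0.0, -6.1]
grip_width: 0.22
t 20.3 pos [0.5664 0.254  0.0387] yaw 3.53 f [ 2.3  -0.01 -6.13] w 0.22
units [-0.01  0.   -0.03] turn 0.03
-17 9 [55. 58. 59.] | -11 23 [57. 59. 60.] | -5 2 [59. 60. 61.] | 1 11 [56. 57. 60.] | 7 26 [56. 58. 60.] | 13 27 [56. 58. 60.] | 19 26 [56. 59. 61.] | 25 31 [55. 58. 60.] | 31 28 [55. 58. 60.] | 37 28 [56. 58. 60.] | 43 27 [56. 58. 60.] | 49 33 [55. 57. 60.] | 55 35 [51. 57. 59.] | 61 31 [44. 51. 58.] |
```

```bash
python3 -m jog '[[[0,0,0,0.06,0],[0,0,0,0,0],[0.3,0,0,0,0],[0.5,0,0,0,0],[0.6,0,0,0,0],[0.6,0,0,0,0],[0.6,0,0,-0.3,0],[0.6,0,0,-0.7,0],[0.6,0,0,-1,0],[0.6,0,0,-1,0]]]' 20
python3 -m jog '[[[0.6,-0.5,0.5,-1,0],[0.6,-0.5,1,-0.5,0],[0.6,0,1,0,0],[0.6,0,1,0,0],[0.6,0,1,0,0],[0.6,0,0,0,0],[0.6,0,0,0,0]]]'
python3 prof.py; echo
python3 - <<'E'
from axk import *
p,d,K,T=grab("scene"); t,_,_,_=grab("top")
cv2.imwrite("pics/end.png",np.hstack([cv2.resize(p[280:430,380:530],None,fx=2.66,fy=2.66),cv2.resize(t[170:320,110:260],None,fx=2.66,fy=2.66)])[:,:,::-1])
P=cloud(d,K,T); L=np.dstack([(P[...,:2]-O)@E,P[...,2:]])*1000
k=(abs(L[...,1])<20)&(L[...,2]>40)&(abs(L[...,0])<120)&(L[...,2]<75); q=L[k]
for x in(-80,-70,-50,-15,0,15,50): 
    r=q[abs(q[:,0]-x)<4]; print(x,len(r),r.min(0).round(1),r.max(0).round(1), r[:,2].mean().round(1))
print(get_state()["position"],get_state()["time"])
E
```

```text
time: 21.6
position: [0.5664, 0.2545, 0.1593]
tool_rot: [-3.14, -0.097, -0.001]
ft_force: [0.5, 0.4, -0.2]
grip_width: 0.596
time: 22.48
position: [0.5376, 0.0732, 0.218]
tool_rot: [-3.139, -0.098, -0.001]
ft_force: [-0.2, 1.1, -0.1]
grip_width: 0.6
-95 19 [47. 54. 59.] | -89 17 [54. 56. 58.] | -83 22 [55. 57. 59.] | -77 26 [55. 56. 59.] | -71 26 [54. 56. 58.] | -65 21 [54. 56. 59.] | -59 24 [55. 57. 59.] | -53 24 [56. 58. 59.] | -47 26 [56. 58. 60.] | -41 20 [57. 59. 60.] | -35 29 [56. 58. 60.] | -29 25 [55. 58. 61.] | -23 26 [57. 58. 60.] | -17 28 [56. 58. 60.] | -11 27 [56. 58. 60.] | -5 25 [56. 59. 60.] | 1 26 [56. 58. 60.] | 7 29 [55. 58. 60.] | 13 27 [57. 59. 60.] | 19 27 [55. 58. 60.] | 25 31 [56. 58. 61.] | 31 24 [56. 58. 60.] | 37 29 [55. 58. 60.] | 43 31 [56. 58. 61.] | 49 28 [56. 58. 59.] | 55 34 [48. 58. 60.] | 61 35 [43. 52. 58.] | 
-80 39 [-83.8  -8.   49.7] [-76.4   8.8  60.3] 55.7
-70 38 [-73.9  -8.2  49.4] [-66.    8.7  59.8] 55.7
-50 41 [-53.9  -8.5  49.7] [-46.   10.   61.2] 56.8
-15 52 [-19.   -9.4  48.9] [-11.   10.1  62. ] 57.0
0 50 [-3.7 -9.7 47.7] [ 3.9 10.3 62.4] 56.9
15 54 [11.3 -9.1 50.8] [18.9 10.  62.1] 57.0
50 56 [ 46.  -10.1  47.2] [53.9 10.  61.3] 56.5
[0.53749973 0.07399888 0.21763182] 22.625
```

View pics/end.png

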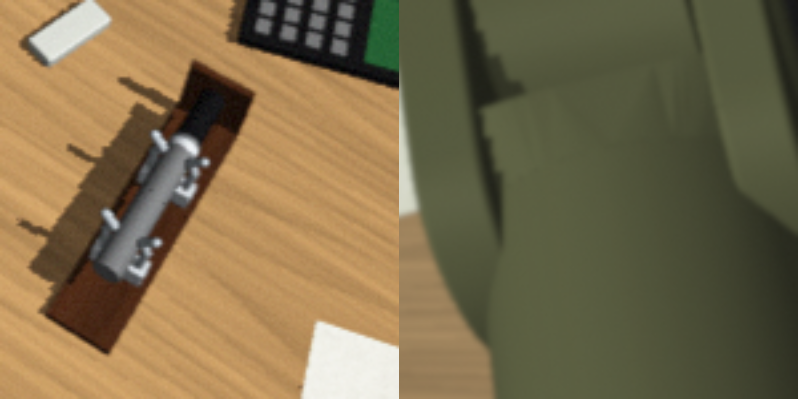

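Level, centred, cap at the end plate, robot clear. Handing in.

```bash
python3 -c "from bench import job; print(job.close_job())"
```

```text
the job is handed in; nothing more can be done
None
```

I moved the marker from its stand to the angled rest, then to the clip rack, where it is snapped down in both clips with the cap towards the end plate. I handed the job in at about 22.6 s of the 67 s allowed; no verdict is reported.

- **Lift and park:** The first grip caught only the last 18 mm of the cap, because the lift began before the fingers had closed. It held. The marker's tail then rode up in the lower V support, so I lifted it slightly, moved it over and set it down again. After I let go, it measured 45.5° along the slope, with the tail within a few millimetres of the ledge.
- **Regrip and clip:** I gripped across the barrel about 57 mm from the tail and levelled the marker against the tail-side clip. Then I pressed it straight down.
- **Last check:** By the camera depth, the barrel top was 58 mm above the desk along its whole length, which puts the axis at about 48 mm. It was less than 1 mm off centre across the rack. The tail end was at about +60 mm along the rack, so the marker's middle was about 2 mm off centre. The gripper was well clear, about 18 cm from the rack.

The last top-camera picture was blocked by the arm, so the final check rests on the scene camera alone. I did not measure the bystanders at the end. The eraser and calculator looked in place in the last picture, and no unexpected contact forces showed during the moves.

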